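# Serve a praline from the plunger dispenser

### The job

Turn the little turntable by its steel post until the blue cup stands centred under the dispenser's clear tube and let go of the post. Then press the red plunger straight down with closed fingers, through its soft first stop and all the way home on the stiffer second stop, so that the praline drops into the blue cup, and release the plunger. Press gently, never with more than 22 N on the dispenser, and leave everything else on the counter where it is.

Things in the scene. Friction and masses are not known exactly. Their poses are not given: they have to be found in the camera images.
- station: Fixed praline station: dark wooden foot carrying the turntable and, on its +x side, the green dispenser. Origin at table height on the turntable's vertical axis; z up, x from the axis towards the dispenser. The blue cup starts 34 to 86 deg counter-clockwise (seen from above) from the tube.
- hub (a point): Centre of the turntable's top: a round pale wooden disc 190 mm across, top 28 mm above the table. It turns both ways with about 0.12 N m of friction and stays where left. Fixed on it: the blue cup, a like white cup (115 deg clockwise of the blue, seen from above) and a steel post (130 deg counter-clockwise of the blue).
- post_top (a point): Centre of the top of the turntable's upright round steel post: 16 mm thick, 42 mm tall, top 70 mm above the table, 78 mm from the turntable's axis. Grip it, or push it sideways, to turn the turntable.
- blue_cup (a point): Centre of the mouth of the blue cup fixed on the turntable: 58 mm across, 46 mm tall, 3 mm wall, rim 74 mm above the table, inner floor 41 mm below the rim, 55 mm from the turntable's axis.
- chute (a point): Drop point of the dispenser: on the vertical axis of the clear capped tube (37 mm across, reaching up to 162 mm above the table), at the lower edge of the outlet, 92 mm above the table and 55 mm from the turntable's axis.
- dispenser: Fixed green dispenser, same frame as the station (origin on the turntable's axis at table height, x towards the tower). Tower: 50 x 64 mm column centred at x = 125 mm, y = 0, 165 mm tall, with the red plunger on top; the clear tube is held at x = 55 mm, y = 0. More than 22 N on any part of it damages it.
- plunger_foot (a point): Point on top of the column, 165 mm above the table, on the plunger's vertical axis. Above it sits the red head, a disc 36 mm across, 12 mm thick. Its top rests 199 to 223 mm above the table: the collar below is set differently at each start and not measured, so find the head by touch.
- plunger_axis (a point): Same point. Pressed straight down the head goes 8 mm on a soft spring (2 to 5 N) to the first stop, holds there until about 8 N, then 5 mm more on a stiffer spring (8 to 12 N) to a nearly rigid second stop. The gate opens only in the last millimetre: rest on the second stop about 0.5 s at 14 to 18 N. It springs back up when released.
- praline: One foil-wrapped red praline, a hard ball 26 mm across, 14 g, origin at its centre. It waits inside the clear tube on the closed gate, its centre 113 mm above the table.
- rolling_pin: Bystander: olive-wood rolling pin, 52 mm thick, 380 mm long with its handles, along its x axis; origin under its middle.
- scraper: Bystander: steel bench scraper lying flat, 150 x 115 mm, dark wooden grip along one edge; origin under its middle.
- mat_roller: Bystander: green silicone mat roller, 44 mm thick, 160 mm long, black handle to -x, 280 mm in all; origin under its balance point.
- weight_jar: Bystander: white ceramic jar of pie weights with wooden lid, 90 mm across, 120 mm tall; origin under its middle.
- mug: Bystander: terracotta-coloured mug, 72 mm across, 75 mm tall; origin under its middle.
- spoon: Bystander: wooden spoon lying flat; origin under its middle.

How it is judged:
By the outcome, as a careful person would: the job done as asked, in the order asked, and still so for the second after the job is handed in, with the robot touching nothing.
It also fails if it takes over 58 s, if anything falls off the work surface, if the arm or the gripper's body presses on something with over 40 N, if the wrist force passes 120 N, or if a joint passes its speed limit or range.

### The arm

A 6-joint arm with a two-finger parallel gripper is mounted at the origin on the work surface. World frame = base frame: x ahead of the robot, y to its left, z up, the work surface at z = 0. Lengths are in m, angles in rad, forces in N, time in s.
With the tool pointing down it reaches from about 0.325 to 0.75 m from the base axis. Payload 7.6 kg.
Tool frame: the origin (TCP) lies on the centre line of the jaws, within the pads' length; the fingertips stand 22 mm ahead of it and the grasp point (between the pads) lies 3 mm ahead of it (r.tip_reach is the distance from the TCP to the fingertips, in m); z points along the fingers, y is the line along which they close (so a half turn about z gives the same grasp; the last joint's range is limited). The gripper opens to 85 mm and grips with 20 to 120 N. Pads are 22 mm wide; open, the fingers measure 114 mm over their backs; the gripper's body (76 mm by 85 mm) begins 54 mm behind the grasp point. The pads swing forward as they close: fully open they stand 13 mm farther back than shut.
Start: joints at [1.128, 0.052, 1.401, -0, 1.689, -0.07], TCP at [0.191, 0.489, 0.253] pointing down, gripper open.
Joint ranges: [-2.9, 2.9], [-0.91, 2.17], [0.12, 2.37], [-1.06, 4.2], [0.26, 2.73], [-2.93, 2.93]. Speed limits (rad/s): [2.57, 2.57, 3.01, 3.14, 3.14, 3.14].

### API

Orientations are given as a rotation vector (axis times angle).
In Python, from station import r gives the robot as it stands. The module is installed in compiled form; this text tells all that it offers.
- The arm moves only by the tool carry_out, never from a script. Its argument "deltas" is a list of rows, each a list of 6 numbers: the shift along the tool's x, y, z in units of 40 mm (1.0 is 40 mm), then the turn, a rotation vector about the tool's x, y, z in units of 5 degrees (1.0 is 5 degrees). In form: [[dx, dy, dz, ax, ay, az], ...]. A call has 1 to 12 rows; each row shifts and turns the commanded pose from where the row before left it, along the tool's axes as they then stand; what a row does not reach is not made up. A row lasts 1/12 s, in which the tool goes at most 41.7 mm and 7.16 degrees, less where a joint would pass 70% of its speed; a pose out of reach is approached as far as the arm can. A call is refused whole if a number of a shift passes 1 or a number of a turn 1, either way. A call with a gripper value outside its range is refused whole. "jaw" is the finger opening in mm, from 0 to 85.4, set as the call begins (left out, the last holds). The fingers move at their own pace and stop on an object; "squeeze" is the grip in N (left out, the last holds). Time passes only in rows, so rows that do not move let the fingers close. It gives the time, the measured TCP pose, the force, the opening and the grip force at its end, in the units of the state.
- r.get_state(): the state, without advancing time (a new reading comes with each control period).
- r.capture(name): name is "scene" or "top" or "wrist"; returns a dict with "color" (400x640x3 uint8, red, green, blue), "z_map" (400x640 float32, m along the optical axis (not along the pixel's ray), 0 where there is no reading), "fx", "fy", "cx", "cy" (pixels), "rvec" (rotation vector, rad) and "tvec" (3), from world to camera coordinates, as OpenCV has them. Camera axes: x right, y down, z forward; pixel columns grow to the right and rows downward; lengths in m; the calibration is good to about 2 mm. The wrist camera is an equidistant fisheye: a pixel r from the principal point sees the ray r / f radians off the axis. A picture is of the moment at which its call begins.
- r.job_done(): hands the job in; it is judged then, once.
The state is a dict: "t": time; "joint_positions": joint angles; "qd": joint speeds; "joint_efforts": joint torques, N m; "tcp_pos": TCP position; "eef_rot": TCP orientation; "wrist_force": force on the tool from outside, world axes, zero at the start; "wrist_torque": the same for the moment, N m; "finger_gap": finger opening in m; "grasp_force": force on a finger pad.
Only numpy, scipy, OpenCV 4.12 (cv2) and the standard library are available. Lean on these libraries where they do the work, as an engineer would, in place of code of your own. Each camera call takes 0.05 s, during which the arm holds its last target. There are 200 camera calls.

## Working session

There is one attempt and no reset: what is moved stays moved. The work goes in short steps, Python scripts to look and compute and a tool call to move; the robot and the scene stay as the last step left them, time stands still between calls to the robot, and variables do not carry over. Pictures are saved under pics/ and viewed, at most 10 in all, crops included, and the job is handed in when it is done.

Besides the shell and the picture viewer there is one more tool, called after "Emit:" as a command line: name --pt "numbers of a row" for each row, then --argument value for the rest. carry_out: Moves the arm, as the interface text tells. Its arguments: {"type":"object","properties":{"deltas":{"type":"array","items":{"type":"array","items":{"type":"number"}}},"jaw":{"type":"number"},"squeeze":{"type":"number"}},"required":["deltas"]}

```bash
mkdir -p pics; cat > h.py <<'E'
import numpy as np, cv2
from station import r
def cap(n):
    d=r.capture(n); return d
def world(d):
    R=cv2.Rodrigues(np.array(d["rvec"],float))[0]; t=np.array(d["tvec"],float)
    z=d["z_map"]; v,u=np.mgrid[:z.shape[0],:z.shape[1]]
    P=np.stack([(u-d["cx"])/d["fx"]*z,(v-d["cy"])/d["fy"]*z,z],-1)
    return (P-t)@R
E
python3 - <<'E'
from h import *
for n in("top","scene"):
    d=cap(n); cv2.imwrite(f"pics/{n}0.png",d["color"][...,::-1]); np.savez(f"{n}0.npz",W=world(d),c=d["color"],z=d["z_map"])
    print(n,d["rvec"],d["tvec"],d["fx"])
s=r.get_state();print(s["t"],s["tcp_pos"],s["eef_rot"],s["wrist_force"],s["finger_gap"],r.tip_reach)
E
```

```text
top [ 2.11786624 -2.17373334  0.15085509] [0.01581981 0.54944135 1.73060402] 490.30088178537096
scene [ 1.62038487  1.70420511 -0.90214702] [ 0.0270249  -0.22168106  1.77922408] 376.1780554822174
0.1 [0.19108544 0.48874946 0.25257264] [-5.82096837e-01 -3.08683809e+00  2.05169226e-03] [ 0.7621417  -0.58306141  0.05246319] 0.08528953494600651 0.022
```

View pics/top0.png

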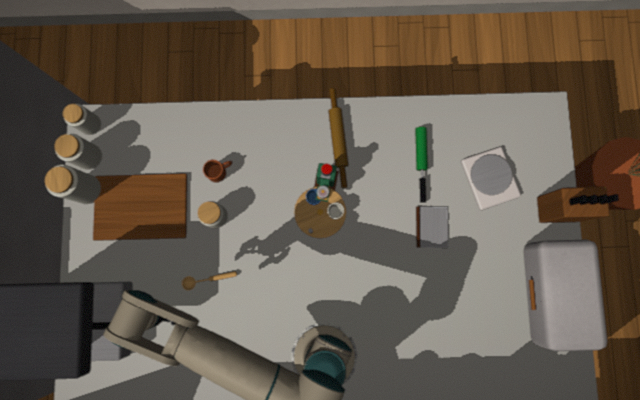

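View pics/scene0.png

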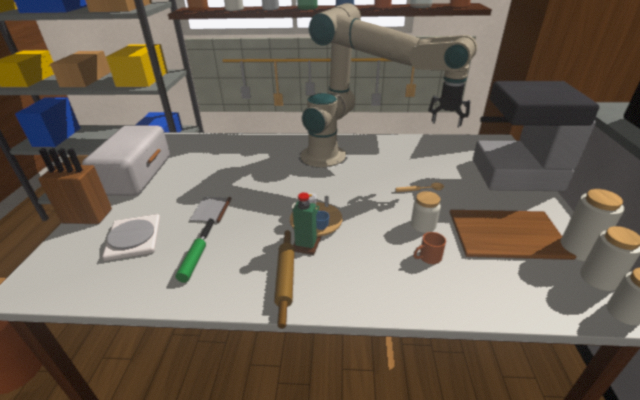

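```bash
python3 - <<'E'
from h import *
a=np.load("top0.npz");W=a["W"];c=a["c"].astype(int)
cv2.imwrite("pics/crop.png",cv2.resize(a["c"][155:245,280:370,::-1],None,fx=6,fy=6,interpolation=cv2.INTER_CUBIC))
sub=(slice(155,245),slice(280,370));w=W[sub].reshape(-1,3);k=c[sub].reshape(-1,3)
tab=W[255:300,330:450,2];print("table z",np.median(tab))
m=(abs(w[:,2]-.028)<.007)&(k[:,0]>k[:,2]+25);p=w[m]
img=np.zeros((400,640),np.uint8);
mm=(abs(W[...,2]-.028)<.007);mm[:155]=0;mm[245:]=0;mm[:,:280]=0;mm[:,370:]=0
print("disc n",m.sum(),p.mean(0),cv2.minEnclosingCircle(p[:,:2].astype(np.float32)))
red=(k[:,0]>120)&(k[:,1]<70)&(k[:,2]<70);print("red",red.sum(),np.median(w[red],0))
blue=(k[:,2]>k[:,0]+25);print("blue",blue.sum(),w[blue].mean(0))
g=(k[:,1]>k[:,0]+20)&(k[:,1]>k[:,2]);print("green",g.sum(),w[g&(w[:,2]>.15)].mean(0))
np.set_printoptions(linewidth=250)
print((W[160:242:2,290:352:2,2]*1000).astype(int))
print(W[200,320],W[201,320],W[200,321])
E
```

```text
table z -0.0006434609917213687
disc n 1386 [0.49996728 0.00294241 0.02774673] ((0.5708722472190857, -0.03035973757505417), 0.16147401928901672)
red 84 [ 0.63161142 -0.02419297  0.20577032]
blue 133 [0.56408422 0.02528721 0.04380206]
green 195 [ 0.61994156 -0.02432127  0.1950317 ]
[[ 0  0  2 ... 45 36  0]
 [ 1  1  6 ... 40 32 -1]
 [ 5 -3 -1 ... 46 30 -4]
 ...
 [ 5  0  3 ... -8  1 -4]
 [-9 -6 -9 ... -4 -2  0]
 [-1  0  6 ...  2  2  0]]
[ 0.54316009 -0.0017368   0.09300444] [ 0.54328699 -0.00167131  0.06734197] [ 0.54198467 -0.00521189  0.10049084]
```

View pics/crop.png

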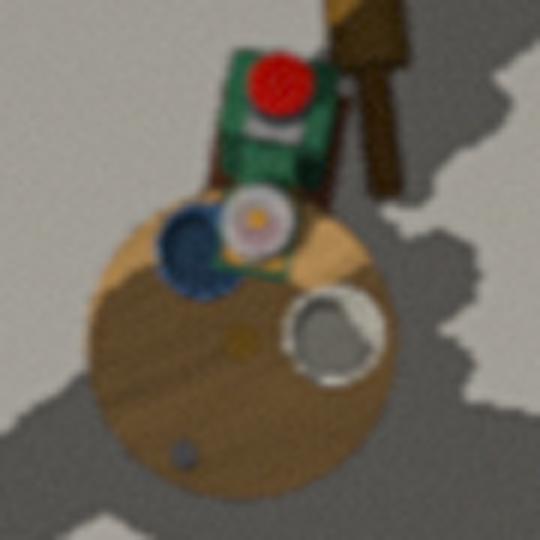

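```bash
cat >> h.py <<'E'
def ray(d,u,v,z):
    R=cv2.Rodrigues(np.array(d["rvec"],float))[0]; t=np.array(d["tvec"],float)
    o=-R.T@t; q=R.T@np.array([(u-d["cx"])/d["fx"],(v-d["cy"])/d["fy"],1]); return o+q*(z-o[2])/q[2]
def proj(d,P):
    return cv2.projectPoints(np.array(P,float),np.array(d["rvec"],float),np.array(d["tvec"],float),np.array([[d["fx"],0,d["cx"]],[0,d["fy"],d["cy"]],[0,0,1.]]),None)[0][:,0]
E
python3 - <<'E'
from h import *
from scipy.optimize import least_squares
d=cap("top")
obs=[("hub",242,344,.028),("post",184,455,.070),("blue",203,250,.074),("white",334,334,.074),("red",280,85,.211),("tube",258,220,.162)]
px=np.array([[(u+.5)/6-.5+280,(v+.5)/6-.5+155] for _,u,v,_ in obs])
for o,p in zip(obs,px): print(o[0],ray(d,*p,o[3]).round(4))
def model(x):
    X,Y,a,b=x;f=lambda rr,th,z:[X+rr*np.cos(th),Y+rr*np.sin(th),z]
    D=np.radians
    return [f(0,0,.028),f(.078,a+b+D(130),.07),f(.055,a+b,.074),f(.055,a+b-D(115),.074),f(.125,a,.211),f(.055,a,.162)]
res=least_squares(lambda x:(proj(d,model(x))-px).ravel(),[.52,0,-.2,.9])
print(res.x,np.degrees(res.x[2:]),res.fun.round(2)); print(np.round(model(res.x),4))
E
```

```text
hub [ 5.09e-01 -4.00e-04  2.80e-02]
post [0.4394 0.0353 0.07  ]
blue [0.5599 0.0212 0.074 ]
white [ 0.508  -0.0546  0.074 ]
red [ 0.6293 -0.0248  0.211 ]
tube [ 0.5627 -0.0111  0.162 ]
[ 5.08752545e-01  3.01230976e-05 -2.03482188e-01  6.08086387e-01] [-11.65867058  34.84078357] [-0.11  0.07  0.03  0.06 -0.13  0.18  0.11  0.27  0.1  -0.57 -0.01  0.02]
[[ 0.5088  0.      0.028 ]
 [ 0.4391  0.0352  0.07  ]
 [ 0.5593  0.0217  0.074 ]
 [ 0.507  -0.0549  0.074 ]
 [ 0.6312 -0.0252  0.211 ]
 [ 0.5626 -0.0111  0.162 ]]
```

```bash
cat >> h.py <<'E'
def to(x,y,z,az):
    s=r.get_state();R=cv2.Rodrigues(np.array(s["eef_rot"],float))[0]
    sh=R.T@(np.array([x,y,z])-s["tcp_pos"])/.04
    a=np.radians(az);yy=np.array([np.cos(a),np.sin(a),0]);zz=np.array([0,0,-1.]);T=np.stack([np.cross(yy,zz),yy,zz],1)
    tr=np.degrees(cv2.Rodrigues(R.T@T)[0].ravel())/5
    print("t",s["t"],"shift",sh.round(3),"turn",tr.round(3),"F",np.round(s["wrist_force"],2))
E
python3 -c "
from h import *
to(.4391,.0352,.253,63.2)"
```

```text
t 0.15 shift [-9.904e+00 -8.302e+00  1.000e-03] turn [-0.013 -0.     1.088] F [0.59 0.18 0.33]
```

Emit:
carry_out --pt "-0.66 -0.553 0 0 0 0" --pt "-0.66 -0.553 0 0 0 0" --pt "-0.66 -0.553 0 0 0 0" --pt "-0.66 -0.553 0 0 0 0" --pt "-0.66 -0.553 0 0 0 0" --pt "-0.66 -0.553 0 0 0 0" --pt "-0.66 -0.553 0 0 0 0" --pt "-0.66 -0.553 0 0 0 0" --pt "-0.66 -0.553 0 0 0 0" --pt "-0.66 -0.553 0 0 0 0" --pt "-0.66 -0.553 0 0 0 0" --pt "-0.66 -0.553 0 0 0 0" --jaw 45

```text
t: 1.15
tcp_pos: [0.3899, 0.1247, 0.2532]
eef_rot: [0.582, 3.087, 0.0]
wrist_force: [1.5, 0.3, -0.2]
finger_gap: 0.0451
grasp_force: 0.0
```

```bash
python3 -c "
from h import *
to(.4391,.0352,.253,63.2)"
```

```text
t 1.15 shift [-1.96  -1.636  0.006] turn [2.000e-03 1.000e-03 1.088e+00] F [ 1.51  0.35 -0.23]
```

Emit:
carry_out --pt "-0.66 -0.553 0 0 0 0" --pt "-0.66 -0.553 0 0 0 0" --pt "-0.66 -0.553 0 0 0 0.5" --pt "0 0 0 0 0 0.588" --pt "0 0 1 0 0 0" --pt "0 0 1 0 0 0" --pt "0 0 0.8 0 0 0" --pt "0 0 0 0 0 0" --pt "0 0 0 0 0 0"

```text
t: 1.9
tcp_pos: [0.4384, 0.0357, 0.1406]
eef_rot: [-0.727, -3.053, 0.001]
wrist_force: [0.3, -0.6, 1.6]
finger_gap: 0.045
grasp_force: 0.0
```

```bash
python3 - <<'E'
from h import *
to(.4391,.0352,.067,63.2)
d=cap("wrist"); cv2.imwrite("pics/w1.png",d["color"][...,::-1])
R=cv2.Rodrigues(np.array(d["rvec"],float))[0]; t=np.array(d["tvec"],float)
for P in([.4391,.0352,.07],[.5088,0,.028]):
    q=R@np.array(P)+t; th=np.arctan2(np.hypot(q[0],q[1]),q[2]); n=q[:2]/np.hypot(*q[:2]); print(d["cx"]+d["fx"]*th*n[0],d["cy"]+d["fy"]*th*n[1])
E
```

```text
t 1.9 shift [-0.028 -0.     1.84 ] turn [-0.017 -0.036 -0.   ] F [ 0.3  -0.57  1.56]
318.9077780786242 230.93880490958102
319.02035760584914 292.6328225696266
```

View pics/w1.png

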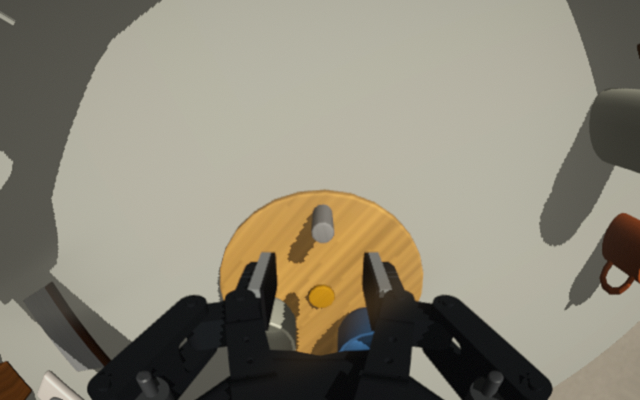

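The wrist view shows the post top at about (322,232) between the jaw planes and the hub at (321,296), both within 3 px of prediction. Descend and grip.

Emit:
carry_out --pt "0 0 0.6 0 0 0" --pt "0 0 0.6 0 0 0" --pt "0 0 0.6 0 0 0" --pt "0 0 0 0 0 0"

```text
t: 2.28
tcp_pos: [0.4384, 0.0358, 0.068]
eef_rot: [-0.727, -3.053, 0.001]
wrist_force: [-0.2, 0.4, 0.4]
finger_gap: 0.0449
grasp_force: 0.0
```

Emit:
carry_out --pt "0 0 0 0 0 0" --pt "0 0 0 0 0 0" --pt "0 0 0 0 0 0" --pt "0 0 0 0 0 0" --pt "0 0 0 0 0 0" --pt "0 0 0 0 0 0" --pt "0 0 0 0 0 0" --pt "0 0 0 0 0 0" --jaw 8 --squeeze 25

```text
t: 2.95
tcp_pos: [0.441, 0.0359, 0.0724]
eef_rot: [0.727, 3.051, 0.002]
wrist_force: [-1.3, 1.0, 7.5]
finger_gap: 0.0151
grasp_force: 24.9
```

Emit:
carry_out --pt "-0.0025 0.099 0 0 0 0.581" --pt "-0.0025 0.099 0 0 0 0.581" --pt "-0.0025 0.099 0 0 0 0.581" --pt "-0.0025 0.099 0 0 0 0.581" --pt "-0.0025 0.099 0 0 0 0.581" --pt "-0.0025 0.099 0 0 0 0.581" --pt "-0.0025 0.099 0 0 0 0.581" --pt "-0.0025 0.099 0 0 0 0.581" --pt "-0.0025 0.099 0 0 0 0.581" --pt "-0.0025 0.099 0 0 0 0.581" --pt "-0.0025 0.099 0 0 0 0.581" --pt "-0.0025 0.099 0 0 0 0.581"

```text
t: 3.95
tcp_pos: [0.4737, 0.0694, 0.0724]
eef_rot: [1.611, 2.692, 0.004]
wrist_force: [-0.6, -1.7, 7.3]
finger_gap: 0.0152
grasp_force: 24.9
```

Emit:
carry_out --pt "0 0 0 0 0 0" --pt "0 0 0 0 0 0"

```text
t: 4.12
tcp_pos: [0.474, 0.0696, 0.0724]
eef_rot: [1.608, 2.693, 0.006]
wrist_force: [-0.2, 1.1, 5.4]
finger_gap: 0.0151
grasp_force: 24.9
```

```bash
python3 - <<'E'
from h import *
to(.4718,.0687,.072,28.3)
d=cap("top"); cv2.imwrite("pics/crop2.png",cv2.resize(d["color"][155:245,280:370,::-1],None,fx=6,fy=6,interpolation=cv2.INTER_CUBIC))
f=lambda rr,a,z:[.50875+rr*np.cos(np.radians(a)),rr*np.sin(np.radians(a)),z]
p=proj(d,[f(.055,-11.66,.074),f(.055,-126.66,.074),f(.078,118.34,.07)]); print((p-[280,155]+.5)*6-.5)
E
```

```text
t 4.1167 shift [ 0.006 -0.059  0.009] turn [0.064 0.026 0.007] F [-0.22  1.15  5.4 ]
[[257.60453088 244.10641481]
 [317.81471188 388.70869118]
 [126.01466088 401.51022666]]
```

View pics/crop2.png

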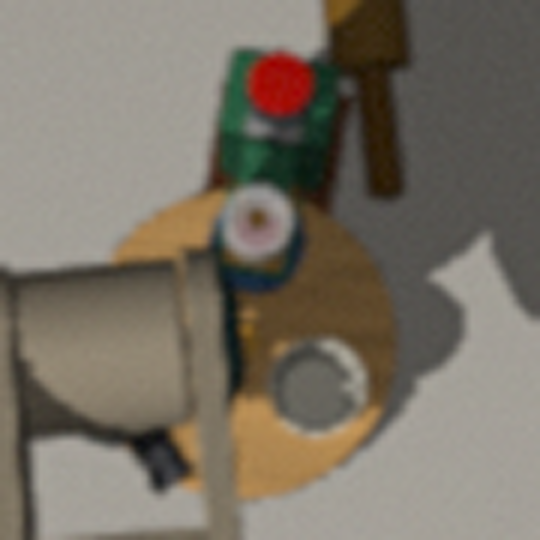

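The blue cup's rim shows around (259,245) under the tube cap at (258,220); the white cup is at (320,387), near its predicted place. Release and check with the arm away.

Emit:
carry_out --pt "0 0 0 0 0 0" --pt "0 0 0 0 0 0" --pt "0 0 0 0 0 0" --pt "0 0 0 0 0 0" --pt "0 0 -0.5 0 0 0" --pt "0 0 -1 0 0 0" --pt "0 0 -1 0 0 0" --pt "0 0 -1 0 0 0" --pt "0 0 -1 0 0 0" --pt "0 0 -0.5 0 0 0" --jaw 45

```text
t: 5.0
tcp_pos: [0.4725, 0.0693, 0.275]
eef_rot: [1.607, 2.693, 0.006]
wrist_force: [0.3, 0.1, 0.3]
finger_gap: 0.0448
grasp_force: 0.0
```

Emit:
carry_out --pt "0.8 -0.5 0 0 0 0" --pt "0.8 -0.5 0 0 0 0" --pt "0.8 -0.5 0 0 0 0" --pt "0 0 0 0 0 0"

```text
t: 5.33
tcp_pos: [0.3699, 0.1272, 0.2697]
eef_rot: [-1.605, -2.7, -0.002]
wrist_force: [0.0, -0.5, 0.3]
finger_gap: 0.045
grasp_force: 0.0
```

```bash
python3 - <<'E'
from h import *
to(.6312,-.0252,.27,28.3)
d=cap("top"); im=d["color"][155:245,280:370,::-1]
cv2.imwrite("pics/crop3.png",cv2.resize(im,None,fx=6,fy=6,interpolation=cv2.INTER_CUBIC))
E
```

```text
t 5.3333 shift [-6.467  3.919 -0.012] turn [ 0.007 -0.014  0.045] F [ 0.01 -0.45  0.29]
```

View pics/crop3.png

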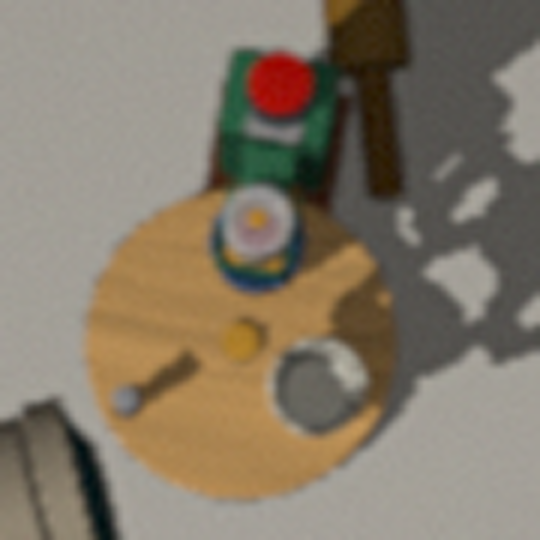

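The post at (126,400), white cup at (320,387) and blue rim centred at column 258 all match the predictions within about 1 mm, so the cup is centred. Next, the plunger.

Emit:
carry_out --pt "-0.808 0.49 0 0 0 0" --pt "-0.808 0.49 0 0 0 0" --pt "-0.808 0.49 0 0 0 0" --pt "-0.808 0.49 0 0 0 0" --pt "-0.808 0.49 0 0 0 0" --pt "-0.808 0.49 0 0 0 0" --pt "-0.808 0.49 0 0 0 0" --pt "-0.808 0.49 0 0 0 0" --pt "0 0 0 0 0 0" --pt "0 0 0 0 0 0" --pt "0 0 0 0 0 0" --jaw 0

```text
t: 6.3
tcp_pos: [0.6342, -0.0283, 0.2686]
eef_rot: [-1.61, -2.696, 0.001]
wrist_force: [-0.5, -0.4, -0.2]
finger_gap: 0.0004
grasp_force: 0.0
```

```bash
python3 - <<'E'
from h import *
to(.6312,-.0252,.25,28.3)
s=r.get_state();print(s["tcp_pos"],s["wrist_force"],s["finger_gap"])
E
```

```text
t 6.3 shift [ 0.104 -0.029  0.464] turn [-0.01  -0.009  0.001] F [-0.51 -0.42 -0.24]
[ 0.63420244 -0.02830707  0.26856762] [-0.50684005 -0.42435791 -0.24205566] 0.0003795024207407525
```

Emit:
carry_out --pt "0.1 -0.03 0.2 0 0 0" --pt "0 0 0.2 0 0 0" --pt "0 0 0.1 0 0 0" --pt "0 0 0 0 0 0" --pt "0 0 0 0 0 0"

```text
t: 6.72
tcp_pos: [0.6309, -0.0247, 0.2496]
eef_rot: [1.609, 2.698, 0.0]
wrist_force: [-0.1, -0.5, 0.8]
finger_gap: -0.0003
grasp_force: 0.0
```

Emit:
carry_out --pt "0 0 0.03 0 0 0" --pt "0 0 0.03 0 0 0" --pt "0 0 0.03 0 0 0" --pt "0 0 0.03 0 0 0" --pt "0 0 0 0 0 0"

```text
t: 7.13
tcp_pos: [0.6311, -0.0249, 0.2441]
eef_rot: [-1.61, -2.697, 0.0]
wrist_force: [-0.5, -0.6, -0.3]
finger_gap: -0.0003
grasp_force: 0.0
```

Emit:
carry_out --pt "0 0 0.03 0 0 0" --pt "0 0 0.03 0 0 0" --pt "0 0 0.03 0 0 0" --pt "0 0 0.03 0 0 0" --pt "0 0 0 0 0 0"

```text
t: 7.55
tcp_pos: [0.6311, -0.0249, 0.2392]
eef_rot: [-1.61, -2.697, 0.0]
wrist_force: [-1.1, -0.1, -0.8]
finger_gap: -0.0003
grasp_force: 0.0
```

Emit:
carry_out --pt "0 0 0.03 0 0 0" --pt "0 0 0.03 0 0 0" --pt "0 0 0.03 0 0 0" --pt "0 0 0.03 0 0 0" --pt "0 0 0 0 0 0"

```text
t: 7.97
tcp_pos: [0.6311, -0.0249, 0.2345]
eef_rot: [-1.61, -2.697, 0.0]
wrist_force: [0.3, -0.0, -0.3]
finger_gap: 0.0005
grasp_force: 0.0
```

Emit:
carry_out --pt "0 0 0.03 0 0 0" --pt "0 0 0.03 0 0 0" --pt "0 0 0.03 0 0 0" --pt "0 0 0.03 0 0 0" --pt "0 0 0 0 0 0"

```text
t: 8.38
tcp_pos: [0.6311, -0.0249, 0.2297]
eef_rot: [-1.61, -2.697, 0.0]
wrist_force: [-0.0, 0.9, -0.1]
finger_gap: -0.0001
grasp_force: 0.0
```

Emit:
carry_out --pt "0 0 0.03 0 0 0" --pt "0 0 0.03 0 0 0" --pt "0 0 0.03 0 0 0" --pt "0 0 0 0 0 0"

```text
t: 8.72
tcp_pos: [0.6313, -0.0249, 0.2267]
eef_rot: [1.61, 2.697, 0.0]
wrist_force: [-0.2, -0.8, 2.6]
finger_gap: -0.0003
grasp_force: 1.2
```

Emit:
carry_out --pt "0 0 0.03 0 0 0" --pt "0 0 0.03 0 0 0" --pt "0 0 0.03 0 0 0" --pt "0 0 0 0 0 0"

```text
t: 9.05
tcp_pos: [0.6313, -0.0249, 0.2229]
eef_rot: [1.61, 2.697, 0.0]
wrist_force: [-0.7, 1.1, 4.3]
finger_gap: -0.0002
grasp_force: 2.0
```

Emit:
carry_out --pt "0 0 0.025 0 0 0" --pt "0 0 0.025 0 0 0" --pt "0 0 0 0 0 0"

```text
t: 9.3
tcp_pos: [0.6313, -0.0249, 0.2209]
eef_rot: [1.61, 2.697, 0.0]
wrist_force: [0.2, -0.8, 4.8]
finger_gap: -0.0001
grasp_force: 2.4
```

Emit:
carry_out --pt "0 0 0.025 0 0 0" --pt "0 0 0 0 0 0"

```text
t: 9.47
tcp_pos: [0.6313, -0.0249, 0.2204]
eef_rot: [1.61, 2.697, 0.001]
wrist_force: [-0.8, 0.1, 7.9]
finger_gap: -0.0001
grasp_force: 3.8
```

Emit:
carry_out --pt "0 0 0.025 0 0 0" --pt "0 0 0 0 0 0"

```text
t: 9.63
tcp_pos: [0.6313, -0.0249, 0.2198]
eef_rot: [1.61, 2.697, 0.001]
wrist_force: [-1.6, -0.4, 8.6]
finger_gap: 0.0002
grasp_force: 4.0
```

Emit:
carry_out --pt "0 0 0.025 0 0 0" --pt "0 0 0.025 0 0 0" --pt "0 0 0.025 0 0 0" --pt "0 0 0 0 0 0"

```text
t: 9.97
tcp_pos: [0.6314, -0.0249, 0.2173]
eef_rot: [1.609, 2.696, 0.001]
wrist_force: [-2.3, 0.5, 10.0]
finger_gap: 0.0002
grasp_force: 5.0
```

Emit:
carry_out --pt "0 0 0.025 0 0 0" --pt "0 0 0 0 0 0"

```text
t: 10.13
tcp_pos: [0.6314, -0.0249, 0.2165]
eef_rot: [1.609, 2.696, 0.001]
wrist_force: [-2.3, 0.5, 9.6]
finger_gap: -0.0003
grasp_force: 4.5
```

Emit:
carry_out --pt "0 0 0.012 0 0 0" --pt "0 0 0 0 0 0"

```text
t: 10.3
tcp_pos: [0.6314, -0.0249, 0.2161]
eef_rot: [1.609, 2.696, 0.001]
wrist_force: [-2.3, 0.4, 9.5]
finger_gap: -0.0002
grasp_force: 5.0
```

Emit:
carry_out --pt "0 0 0.012 0 0 0" --pt "0 0 0 0 0 0"

```text
t: 10.47
tcp_pos: [0.6314, -0.0249, 0.2157]
eef_rot: [1.609, 2.696, 0.002]
wrist_force: [-2.4, 0.2, 11.0]
finger_gap: 0.0004
grasp_force: 5.6
```

Emit:
carry_out --pt "0 0 0.012 0 0 0" --pt "0 0 0 0 0 0"

```text
t: 10.63
tcp_pos: [0.6314, -0.0249, 0.2154]
eef_rot: [1.609, 2.696, 0.002]
wrist_force: [-3.9, -0.1, 12.1]
finger_gap: 0.0001
grasp_force: 5.8
```

Emit:
carry_out --pt "0 0 0.01 0 0 0" --pt "0 0 0 0 0 0"

```text
t: 10.8
tcp_pos: [0.6314, -0.0249, 0.2153]
eef_rot: [1.609, 2.696, 0.002]
wrist_force: [-3.8, 0.6, 12.7]
finger_gap: 0.0002
grasp_force: 6.2
```

Emit:
carry_out --pt "0 0 0.01 0 0 0" --pt "0 0 0 0 0 0"

```text
t: 10.97
tcp_pos: [0.6315, -0.0249, 0.2153]
eef_rot: [1.609, 2.695, 0.002]
wrist_force: [-5.0, 0.3, 14.8]
finger_gap: -0.0002
grasp_force: 6.9
```

Emit:
carry_out --pt "0 0 0.01 0 0 0" --pt "0 0 0 0 0 0"

```text
t: 11.13
tcp_pos: [0.6315, -0.0249, 0.2153]
eef_rot: [1.608, 2.695, 0.002]
wrist_force: [-4.7, 0.5, 15.1]
finger_gap: -0.0
grasp_force: 7.6
```

Emit:
carry_out --pt "0 0 0.004 0 0 0" --pt "0 0 0 0 0 0" --pt "0 0 0 0 0 0" --pt "0 0 0 0 0 0" --pt "0 0 0 0 0 0" --pt "0 0 0 0 0 0" --pt "0 0 0 0 0 0" --pt "0 0 0 0 0 0" --pt "0 0 0 0 0 0" --pt "0 0 0 0 0 0"

```text
t: 11.97
tcp_pos: [0.6315, -0.0249, 0.2153]
eef_rot: [1.608, 2.695, 0.002]
wrist_force: [-4.8, 0.8, 15.5]
finger_gap: -0.0002
grasp_force: 7.8
```

```bash
python3 - <<'E'
from h import *
d=cap("scene"); a=d["color"][180:270,260:370,::-1]
b=np.load("scene0.npz")["c"][180:270,260:370,::-1]
cv2.imwrite("pics/s2.png",cv2.resize(np.vstack([b,a]),None,fx=3,fy=3,interpolation=cv2.INTER_CUBIC)); print(r.get_state()["wrist_force"])
E
```

```text
[-4.34486747  0.44973994 15.39204247]
```

View pics/s2.png

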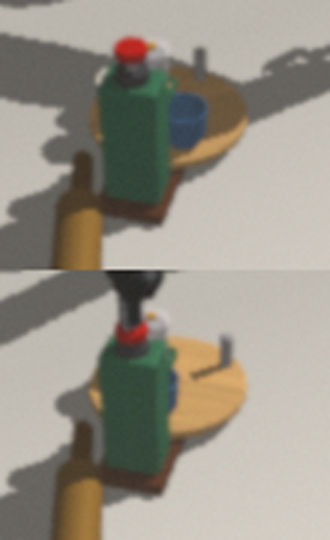

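The scene view shows the red head (130,330) pressed low onto the column; the praline is hidden. Release and check from above.

Emit:
carry_out --pt "0 0 -0.05 0 0 0" --pt "0 0 -0.1 0 0 0" --pt "0 0 -0.1 0 0 0" --pt "0 0 -0.1 0 0 0" --pt "0 0 -0.1 0 0 0" --pt "0 0 -0.2 0 0 0" --pt "0 0 -0.4 0 0 0" --pt "0 0 -0.6 0 0 0" --pt "0.8 -0.5 -0.1 0 0 0" --pt "0.8 -0.5 0 0 0 0" --pt "0.8 -0.5 0 0 0 0" --pt "0.8 -0.5 0 0 0 0"

```text
t: 13.02
tcp_pos: [0.4984, 0.0503, 0.2815]
eef_rot: [-1.61, -2.696, 0.001]
wrist_force: [-0.8, 1.1, 0.3]
finger_gap: 0.0
grasp_force: 0.0
```

Emit:
carry_out --pt "0.8 -0.5 0 0 0 0" --pt "0.8 -0.5 0 0 0 0" --pt "0.8 -0.5 0 0 0 0" --pt "0.8 -0.5 0 0 0 0" --pt "0 0 0 0 0 0" --pt "0 0 0 0 0 0"

```text
t: 13.52
tcp_pos: [0.3679, 0.1251, 0.2825]
eef_rot: [1.606, 2.699, 0.001]
wrist_force: [0.2, -0.3, -0.5]
finger_gap: 0.0001
grasp_force: 0.0
```

```bash
python3 - <<'E'
from h import *
d=cap("top"); im=d["color"][155:245,280:370,::-1]
o=cv2.imread("pics/crop3.png")
n=cv2.resize(im,None,fx=6,fy=6,interpolation=cv2.INTER_CUBIC)
s=cap("scene")["color"][180:270,260:370,::-1]
q=lambda a:cv2.resize(a[150:330,170:350],(380,380))
cv2.imwrite("pics/c4.png",np.hstack([q(o),q(n)]))
cv2.imwrite("pics/n4.png",n)
E
```

```text
(no output)
```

View pics/c4.png

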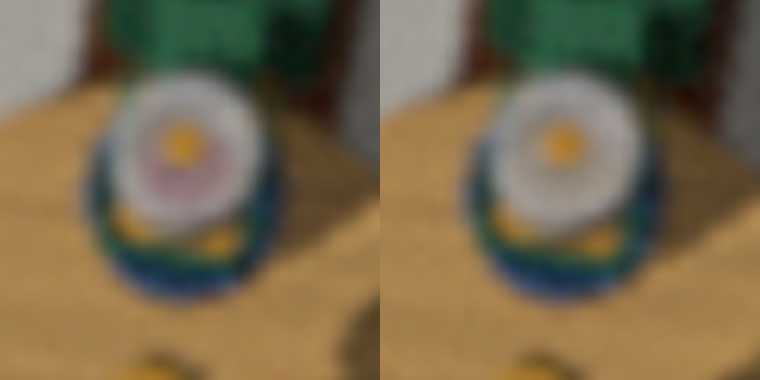

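The pink tint of the praline at (185,165) in the left crop (before) is gone on the right (after), so it has dropped. The blue cup has not moved. One numeric check for stray red, then hand in.

```bash
python3 - <<'E'
from h import *
for n in("top","scene"):
    a=np.load(n+"0.npz")["c"].astype(int); b=cap(n)["color"].astype(int)
    f=lambda k:(k[...,0]>90)&(k[...,1]<.45*k[...,0])&(k[...,2]<.45*k[...,0])
    ys,xs=np.nonzero(f(b)&~f(a)); 
    print(n,f(a).sum(),f(b).sum(),list(zip(xs,ys))[:12])
print(r.get_state()["wrist_force"]); print(r.job_done())
E
```

```text
top 87 87 []
scene 63 59 []
[1.09775735 0.68040096 0.05028897]
the job is handed in; nothing more can be done
None
```

The job is handed in: the blue cup is centred under the tube to about 1 mm, the plunger was pressed home at about 16 N (no reading higher) and released. The praline has left the tube, with no stray red on the counter. I couldn't see it lying in the blue cup directly.

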